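Build up a marionette control on the assembly cup

TASK

Take the wooden foot block out of its slotted holder and seat it fully home in the steel assembly cup with its round boss down and its flat face up. Then build the marionette control on it: the longest bar lying flat and centred on the block, the middle-length bar centred across it at right angles, and the shortest bar centred on top, again at right angles to the one below. Leave the tower standing by itself and do not disturb the tin, the brass weight or the brush.

Things in the scene. Friction and masses are not known exactly. Their poses are not given: they have to be found in the camera images.
- foot: loose pale-wood foot block: square flange 58 x 58 x 12 mm with a round boss, 32 mm across and 14 mm long, in the middle of one face; the other face is flat. Origin: the flange's centre; x towards the boss (flat face at x = -6 mm, boss tip at +20 mm); y, z along the flange's edges. At the start it stands on edge in the holder's slot, z up, boss pointing level
- boss_tip (a point): the centre of the end of the foot block's boss, axes as the foot block's
- holder: fixed wooden holder of the foot block: base 100 x 100 mm, top at z = 16 mm; on it two low fences (36 mm long along y, 12 mm thick, up to z = 25 mm) at x = +-13 mm leave a 14 mm slot along y. Origin at the centre of its underside. Fingers can pass beside the fences, as the block is 58 mm wide
- cup: fixed assembly cup: a round steel post 48 mm in diameter, rising to z = 60 mm from the middle of a plywood base 110 x 110 x 14 mm, with a round pocket in its top, 36 mm across and 16 mm deep. Origin at the centre of the underside, z up
- cup_rim (a point): centre of the pocket's mouth, level with the rim, 60 mm above the bench, z up. The seated foot block has its flange centre 6 mm above this point
- board: fixed plywood carrying board 240 x 240 mm, 12 mm thick, on which the three bars lie. Origin at the centre of its underside
- bar_long: the longest pale-wood bar, 200 x 24 x 12 mm. Origin at its centre; x along its length, z up
- bar_mid: the middle-length pale-wood bar, 160 x 24 x 12 mm. Origin at its centre; x along its length, z up
- bar_short: the shortest pale-wood bar, 120 x 24 x 12 mm. Origin at its centre; x along its length, z up
- tin: round blue tin with a steel lid, 114 mm across, 52 mm tall, origin at the centre of its underside; a bystander, not to be disturbed
- weight: small brass weight, 44 mm across, 45 mm tall, origin at the centre of its underside; a bystander
- brush: flat paint brush lying on the bench; a bystander
Mind the look-alikes: they are no part of the job. Leave any red or turquoise look-alike of the bar_long alone.

How it is judged:
By the outcome, as a careful person would: the job done as asked, in the order asked, and still so for the second after the job is handed in, with the robot touching nothing.
It also fails if it takes over 72 s, if anything falls off the work surface, if the arm or the gripper's body presses on something with over 40 N, if the wrist force passes 120 N, or if a joint passes its speed limit or range.

ROBOT

A 6-joint arm with a two-finger parallel gripper is mounted at the origin on the work surface. World frame = base frame: x ahead of the robot, y to its left, z up, the work surface at z = 0. Lengths are in mm, angles in rad, forces in N, time in s.
With the tool pointing down it reaches from about 400 to 825 mm from the base axis. Payload 7 kg.
Tool frame: the origin (TCP) lies at the very end of the fingers, on their centre line; the grasp point (between the pads) lies 19 mm behind it; z points along the fingers, y is the line along which they close (so a half turn about z gives the same grasp; the last joint's range is limited). The gripper opens to 88 mm and grips with 3 to 60 N. Pads are 19 mm wide; open, the fingers measure 130 mm over their backs; the gripper's body (78 mm by 193 mm) begins 47 mm behind the grasp point.
Start: joints at [-1.031, 0.359, 0.012, 0, -1.224, -0.288], TCP at [168.149, -653.698, 226.561] pointing down, gripper open.
Joint ranges: [-3.07, 3.07], [-1.43, 2.12], [-1.02, 1.25], [-3.03, 1.67], [-3.05, -0], [-3.03, 3.03]. Speed limits (rad/s): [2.39, 2.39, 3.01, 3.14, 3.14, 3.14].

INTERFACE

Orientations are given as a unit quaternion [x, y, z, w].
In Python, from plant import bot gives the robot as it stands. Calls block until the motion is done:
- bot.move_ptp(position, orientation): joint-space move of the TCP to a pose.
- bot.line_to(position, velocity=150, ori=None): straight line of the TCP; ori=None keeps the orientation; velocity is the mean speed in mm/s.
- bot.move_joints(angles): joint-space move.
- bot.move_gripper(opening, force=None): finger opening in mm; force is the grip in N (None keeps the last); returns when the fingers have stopped.
- bot.pause(seconds).
- bot.solve_ik(position, orientation): joint angles nearest the present ones, or None.
- bot.read_state(): the state.
- bot.camera(name): name is "scene" or "side" or "wrist"; returns the picture (384x512x3 uint8, red, green, blue); there is no depth.
- bot.get_calibration(name): a dict with "fx", "fy", "cx", "cy" (pixels), "view" (4x4, takes a point from world to camera coordinates); the wrist camera has in their place "T_tool_cam" (4x4, takes a point from camera to tool coordinates, whose origin is the TCP and whose axes are the flange's). Camera axes: x right, y up, looking along -z (the intrinsics and any distortion apply to the point x, -y, -z); pixel columns grow to the right and rows downward; lengths in mm; the calibration is good to about 2 mm. The wrist camera is an equidistant fisheye: a pixel r from the principal point sees the ray r / f radians off the axis. A picture is of the moment at which its call begins: read the wrist's pose just before it. get_calibration takes no time and is no camera call.
A pose or a line that the arm cannot do raises bot.Unreachable and nothing moves.
- bot.close_job(): hands the job in; it is judged then, once.
The state is a dict: "t": time; "joint_pos": joint angles; "qvel": joint speeds; "tau": joint torques, N m; "tcp_pos": TCP position; "eef_rot": TCP orientation; "contact_force": force on the tool from outside, world axes, zero at the start; "moment": the same for the moment, N m; "width": finger opening in mm; "finger_force": force on a finger pad.
Only numpy, scipy, OpenCV 4.12 (cv2) and the standard library are available. Lean on these libraries where they do the work, as an engineer would, in place of code of your own. Each camera call takes 0.05 s, during which the arm holds its last target. There are 200 camera calls.

## Working session

There is one attempt and no reset: what is moved stays moved. The work goes in short steps, each a Python script; the robot and the scene stay as the last script left them, time stands still between calls to the robot, and variables do not carry over. Pictures are saved under pics/ and viewed, at most 10 in all, crops included, and the job is handed in when it is done.

```bash
ls; mkdir -p pics; python3 - <<'E'
from plant import bot
import cv2,numpy as np
for n in ["scene","side","wrist"]:
    im=bot.camera(n); cv2.imwrite(f"pics/{n}0.png",im[...,::-1]); print(n,bot.get_calibration(n))
a=[cv2.imread(f"pics/{n}0.png") for n in ["scene","side"]]
cv2.imwrite("pics/s0big.png",cv2.resize(a[0],(800,600)));cv2.imwrite("pics/d0big.png",cv2.resize(a[1],(800,600)))
s=bot.read_state();print(s)
E
```

```text
pics
scene {'fx': 418.27114690344393, 'fy': 418.27114690344393, 'cx': 257.06582928113374, 'cy': 192.05605269342868, 'view': array([[-6.45734498e-01,  7.63258392e-01, -2.15310381e-02,
         3.66505134e+02],
       [-4.47886938e-01, -3.55784032e-01,  8.20253018e-01,
         2.03910482e+02],
       [ 6.18404600e-01,  5.39309141e-01,  5.71595487e-01,
        -1.39558872e+03],
       [ 0.00000000e+00,  0.00000000e+00,  0.00000000e+00,
         1.00000000e+00]])}
side {'fx': 377.12744428890613, 'fy': 377.12744428890613, 'cx': 253.94169686004702, 'cy': 193.36812845321504, 'view': array([[ 9.72430096e-01, -2.33194093e-01,  4.71781034e-04,
        -5.75811962e+02],
       [ 1.75405772e-01,  7.32780282e-01,  6.57469295e-01,
        -1.45011015e+02],
       [-1.53663668e-01, -6.39260176e-01,  7.53481190e-01,
        -8.08420213e+02],
       [ 0.00000000e+00,  0.00000000e+00,  0.00000000e+00,
         1.00000000e+00]])}
wrist {'fx': 297.3186396354542, 'fy': 297.3186396354542, 'cx': 258.72542424739163, 'cy': 185.44818230821335, 'T_tool_cam': array([[-2.11120928e-04,  9.58939370e-01,  2.836110
[... 284 characters left out ...]
00]])}
{'t': 0.15, 'joint_pos': array([-1.03092284e+00,  3.59225826e-01,  1.12789724e-02, -2.48655331e-04,
       -1.22414842e+00, -2.88091086e-01]), 'qvel': array([-0.00065922, -0.00195685,  0.00162121,  0.00179118, -0.00146763,
       -0.00082115]), 'tau': array([ 1.20571030e-04, -5.83277857e+01,  2.93290722e+01,  7.00119898e+00,
        8.80970765e-03, -1.24193134e-04]), 'tcp_pos': array([ 168.02965133, -653.35612507,  225.84096721]), 'eef_rot': array([-1.25516925e-01,  9.92091259e-01,  6.41635203e-04, -1.54226439e-04]), 'contact_force': array([ 0.07294524, -0.1876573 , -0.13764333]), 'moment': array([ 0.00596942,  0.0142955 , -0.01181511]), 'finger_force': 0.0, 'width': 87.5136686215917}
```

View pics/s0big.png

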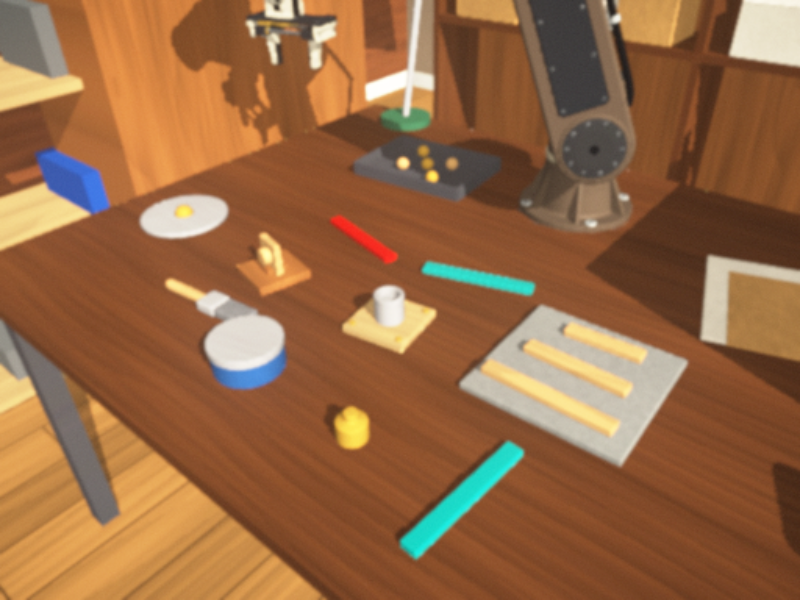

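View pics/d0big.png

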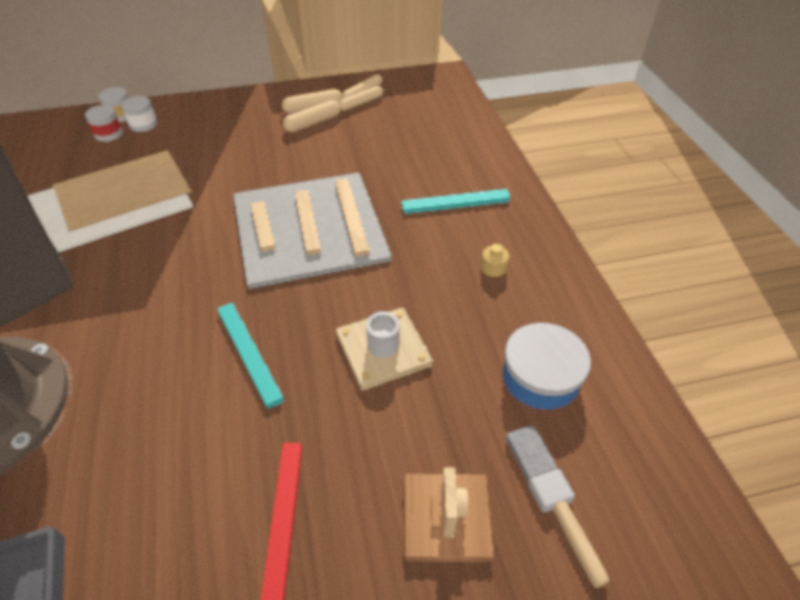

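View pics/wrist0.png

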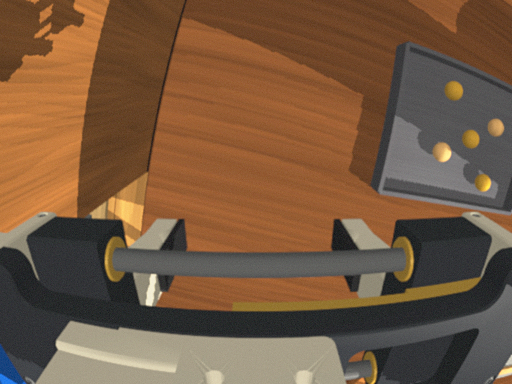

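The scene and side views show the foot in its holder (scene about (270,255), side about (450,505), at 800x600) with the boss towards world +x. The cup is at (389,300) and (383,328), and the three bars lie on the grey board. The wrist view shows only a tray of balls.

```bash
cat > h.py <<'E'
from plant import bot
import cv2,numpy as np
from scipy.spatial.transform import Rotation as R
def ray(n,uv,T=None):
    """world origin and unit directions for pixels; T=(tcp,quat) for wrist"""
    c=bot.get_calibration(n); uv=np.atleast_2d(np.array(uv,float))
    a=(uv-[c['cx'],c['cy']])/[c['fx'],c['fy']]
    if n=='wrist':
        r=np.linalg.norm(a,axis=1,keepdims=True); d=np.c_[np.sin(r)*a/np.maximum(r,1e-9),np.cos(r)]
    else: d=np.c_[a,np.ones(len(a))]
    d=d*[1,-1,-1]/np.linalg.norm(d,axis=1,keepdims=True)
    if n=='wrist':
        M=np.eye(4); M[:3,:3]=R.from_quat(T[1]).as_matrix(); M[:3,3]=T[0]; M=M@c['T_tool_cam']
    else: M=np.linalg.inv(c['view'])
    return M[:3,3],d@M[:3,:3].T
def onz(n,uv,z,T=None):
    o,d=ray(n,uv,T); return o+d*((z-o[2])/d[:,2:])
def tri(rays):
    A=np.zeros((3,3));b=np.zeros(3)
    for o,d in rays:
        P=np.eye(3)-np.outer(d,d);A+=P;b+=P@o
    p=np.linalg.solve(A,b); return p,[np.linalg.norm((np.eye(3)-np.outer(d,d))@(p-o)) for o,d in rays]
def comps(im,lo,hi,amin=60):
    hsv=cv2.cvtColor(im,cv2.COLOR_RGB2HSV); m=cv2.inRange(hsv,lo,hi)
    cs,_=cv2.findContours(m,cv2.RETR_EXTERNAL,cv2.CHAIN_APPROX_NONE)
    return m,[c for c in cs if cv2.contourArea(c)>amin]
E
python3 - <<'E'
from h import *
for n,pts in [("scene",dict(foot=(270,257),hold=(274,272),cup=(389,293),b1=(550,397),b2=(578,367),b3=(606,342),bd=(575,380))),("side",dict(foot=(450,500),hold=(448,520),cup=(383,322),b1=(352,216),b2=(308,222),b3=(263,226),bd=(310,228)))]:
    im=cv2.imread(f"pics/{n}0.png")[...,::-1].copy(); hsv=cv2.cvtColor(im,cv2.COLOR_RGB2HSV)
    for k,p in pts.items():
        q=np.array(p)/1.5625; print(n,k,hsv[int(q[1]),int(q[0])],onz(n,q,dict(foot=45,cup=60,hold=16,bd=12).get(k,24))[0].round())
    m,cs=comps(im,(12,70,150),(28,160,255),40)
    for c in cs:
        r=cv2.minAreaRect(c); print('  ',np.round(r[0]),np.round(r[1]),round(r[2]),cv2.contourArea(c))
E
```

```text
scene foot [ 27  81 255] [ 592. -283.   45.]
scene hold [ 14 164 226] [ 593. -278.   16.]
scene cup [ 18  10 243] [563. -28.  60.]
scene b1 [ 24 106 252] [576. 270.  24.]
scene b2 [ 23 110 251] [497. 270.  24.]
scene b3 [ 23 114 250] [420. 275.  24.]
scene bd [ 19  28 198] [512. 274.  12.]
   [ 94. 343.] [21. 89.] 52 685.0
   [ 61. 267.] [22. 14.] 42 108.5
   [ 37. 305.] [139.  88.] 32 2768.5
   [351. 253.] [96. 13.] 27 1048.5
   [369. 235.] [74. 12.] 24 750.5
   [386. 219.] [56. 11.] 21 514.5
   [249. 205.] [56. 35.] 18 1062.5
   [118. 185.] [28. 10.] 21 204.5
   [489. 201.] [50. 53.] 5 2174.0
   [172. 162.] [30. 16.] 79 310.5
   [384. 145.] [ 5. 32.] 81 56.0
   [118. 135.] [ 8. 11.] 90 70.5
   [380. 130.] [25. 21.] 90 379.0
   [ 23. 134.] [33. 61.] 70 1398.0
   [258. 104.] [8. 8.] 45 49.0
   [270.  66.] [21. 14.] 90 177.5
   [245.  61.] [26. 15.] 8 157.5
   [18. 42.] [56. 56.] 66 1026.0
   [421.  14.] [29. 52.] 90 1233.0
   [312.   8.] [15. 39.] 90 448.5
   [272.  24.] [48. 11.] 90 349.0
   [262.  17.] [34.  4.] 90 64.0
side foot [ 18  81 237] [ 585. -293.   45.]
side hold [ 16  96
[... 343 characters left out ...]
  8.] 65 153.5
   [136. 263.] [36.  9.] 90 83.5
   [399. 236.] [126.  21.] 58 873.5
   [241. 210.] [73. 50.] 65 1501.0
   [382. 190.] [65.  9.] 55 144.0
   [354. 159.] [43.  8.] 63 99.0
   [279. 166.] [57. 16.] 69 341.0
   [321. 170.] [90. 30.] 56 875.5
   [168. 145.] [31.  8.] 77 219.5
   [196. 142.] [40.  8.] 79 284.5
   [225. 139.] [50.  9.] 73 355.0
   [284. 117.] [12. 13.] 90 89.0
   [138. 122.] [13. 40.] 23 148.5
   [260. 114.] [29. 11.] 65 129.5
   [ 78. 120.] [31. 82.] 72 2303.5
   [198. 101.] [24.  8.] 75 47.5
   [213.  97.] [28. 19.] 72 194.0
   [236.  82.] [23. 11.] 90 93.0
   [212.  64.] [21. 69.] 72 989.5
   [433. 172.] [386. 136.] 50 26098.5
   [231.  24.] [ 49. 128.] 90 4458.0
```

```bash
python3 - <<'E'
from h import *
import pickle
q=bot.read_state()['eef_rot']; xt=R.from_quat(q).apply([1,0,0]); xt[2]=0
D={}
for n,p in [("foot",(589,-288)),("cup",(564,-28)),("bars",(497,262))]:
    t=np.array([*p,0])-77*xt+[0,0,200]
    bot.move_ptp(t,q); bot.pause(.2); s=bot.read_state(); im=bot.camera("wrist")
    D[n]=(s['tcp_pos'],s['eef_rot'],im); cv2.imwrite(f"pics/w_{n}.png",im[...,::-1])
    print(n,s['t'],s['tcp_pos'],s['joint_pos'].round(2))
pickle.dump(D,open("D.pkl","wb"))
a=[cv2.imread(f"pics/w_{n}.png")[:260] for n in D]
o=np.vstack([np.hstack([a[0],a[1]]),np.hstack([a[2],a[2]*0])]); cv2.imwrite("pics/m1.png",cv2.resize(o,(800,int(800*520/1024))))
E
```

```text
foot 2.5917 [ 663.21726519 -269.57573284  200.08609037] [-0.12  0.44  0.08 -0.   -1.21 -1.2 ]
cup 3.8583 [638.76714093 -10.22376191 199.78047912] [ 0.29  0.32 -0.11 -0.   -1.14 -1.61]
bars 5.25 [572.14069302 279.92504794 200.03004201] [ 0.76  0.31 -0.11 -0.   -1.14 -2.08]
```

View pics/m1.png

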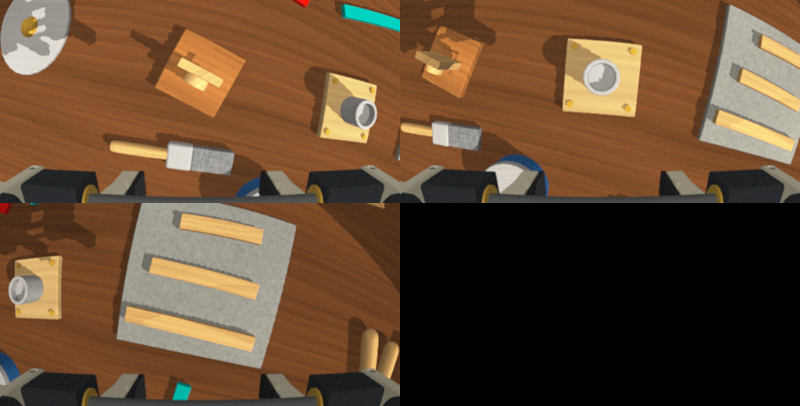

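The wrist views show the foot near (256,93) px with the boss towards the image bottom, the cup rim near (257,97) px in its own view, and the bars clear on the board.

```bash
cat > bars.py <<'E'
from h import *
def bars(im,T,z=24):
    m,cs=comps(im,(10,70,150),(28,175,255),400); out=[]
    for c in cs:
        if c[:,0,1].max()>215: continue
        w=onz('wrist',c[:,0],z,T)[:,:2].astype(np.float32); r=cv2.minAreaRect(w)
        b=cv2.boxPoints(r);e=b[1]-b[0],b[2]-b[1];l=max(e,key=np.linalg.norm)
        out.append((np.array(r[0]),sorted(r[1]),np.arctan2(l[1],l[0])%np.pi))
    return [o for o in out if 15<o[1][0]<40 and o[1][1]>90]
E
python3 - <<'E'
from bars import *
import pickle
D=pickle.load(open("D.pkl","rb"))
for b in bars(D['bars'][2],D['bars'][:2]): print(b)
f=D['foot'][2];c=D['cup'][2]
hs=cv2.cvtColor(f,cv2.COLOR_RGB2HSV)
cr=cv2.resize(f[55:135,200:300],None,fx=4,fy=4,interpolation=cv2.INTER_NEAREST); cc=cv2.resize(c[60:140,205:305],None,fx=4,fy=4,interpolation=cv2.INTER_NEAREST)
cv2.imwrite("pics/m2.png",np.hstack([cr,cc])[...,::-1])
# cup base on z=14, rim
m,cs=comps(c,(10,60,120),(28,175,255),1500)
for k in cs:
    w=onz('wrist',k[:,0],14,D['cup'][:2])[:,:2].astype(np.float32); print('base?',cv2.minAreaRect(w))
m,cs=comps(c,(0,0,90),(180,45,255),300)
for k in cs:
    w=onz('wrist',k[:,0],60,D['cup'][:2])[:,:2].astype(np.float32); print('rim?',cv2.minEnclosingCircle(w),cv2.fitEllipse(w), k[:,0].mean(0))
m,cs=comps(f,(5,130,100),(16,220,255),1500)
for k in cs:
    w=onz('wrist',k[:,0],16,D['foot'][:2])[:,:2].astype(np.float32); print('holder?',cv2.minAreaRect(w),k[:,0].mean(0))
E
```

```text
(array([569.24530029, 260.17053223]), [24.557477951049805, 200.00885009765625], np.float32(1.5750124))
(array([491.50558472, 262.89660645]), [24.536474227905273, 159.98057556152344], np.float32(1.5675977))
(array([414.800354  , 269.05050659]), [26.035188674926758, 120.21617126464844], np.float32(1.635986))
base? ((812.0902099609375, 67.76594543457031), (61.05992126464844, 383.34344482421875), 14.361493110656738)
base? ((757.389892578125, -352.5675048828125), (123.60647583007812, 226.42221069335938), 26.357263565063477)
base? ((569.4903564453125, 266.1227111816406), (26.185916900634766, 212.71261596679688), 0.11471326649188995)
base? ((332.4736022949219, 219.83233642578125), (87.33714294433594, 183.18359375), 2.5145158767700195)
base? ((586.25, -3.937225341796875), (334.2660217285156, 852.6287231445312), 12.73250961303711)
rim? ((931.6182861328125, 194.55612182617188), 35.675201416015625) ((930.5789794921875, 192.4615478515625), (41.200721740722656, 63.338417053222656), 178.50099182128906) [335.51470588 375.04411765]
rim? ((742.5182495117188, 165.40733337402344), 24.293296813964844) (
[... 476 characters left out ...]
112854) [ 71.54913295 173.25433526]
rim? ((562.8722534179688, -30.10384178161621), 23.51910400390625) ((562.9805297851562, -30.20885467529297), (45.38229751586914, 45.86738967895508), 145.68917846679688) [257.33333333  98.28682171]
rim? ((503.00994873046875, 221.75723266601562), 144.1485595703125) ((518.3072509765625, 211.14772033691406), (199.6007537841797, 244.5198974609375), 120.28060913085938) [458.0877193  107.39348371]
holder? ((855.2704467773438, -266.03314208984375), (60.49393081665039, 224.44638061523438), 14.27734375) [230.93093093 292.33933934]
holder? ((596.2494506835938, -300.3735656738281), (380.11676025390625, 894.3396606445312), 15.677523612976074) [253.90588235 128.34198783]
```

View pics/m2.png

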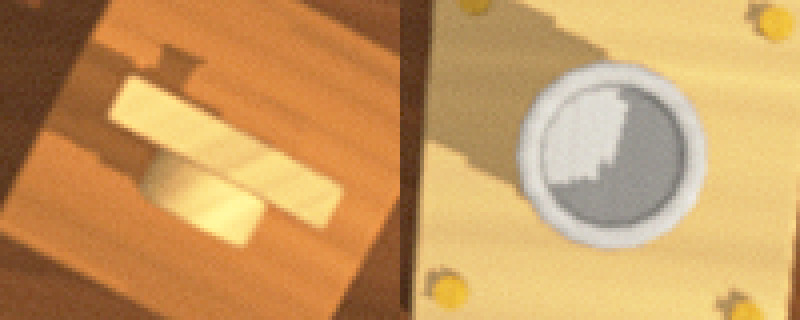

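The crops show the foot's top face with corners near px (231,74), (286,102), (281,112) and (227,84), boss towards the lower left. The cup rim is a clean circle centred at px (258,98).

```bash
cat > geo.py <<'E'
from h import *
import pickle
D=pickle.load(open("D.pkl","rb"))
k=np.array([[125,75],[343,188],[325,228],[108,118]])/4-.375+[200,55]
w=onz('wrist',k,74,D['foot'][:2]); F=w.mean(0); F[2]=45
c=(w[1]+w[2]-w[0]-w[3]); c[2]=0; c/=np.linalg.norm(c); d=np.cross(c,[0,0,1]); Z=np.array([0,0,1.])
if d[0]<0: d=-d
CUP=np.array([563.0,-30.2,60])
def quat(z,y):
    x=np.cross(y,z); return R.from_matrix(np.c_[x,y,z]).as_quat()
def pick(phi,s):  # tool z at angle phi from down towards -d
    z=-np.cos(phi)*Z-np.sin(phi)*d; return z,quat(z,s*np.cross(Z,d))
def place(phi,s,yaw): # boss down; heading h = tool direction horizontally; tool z tilted phi from down towards h
    # body frame after rotation: d->-Z, Z->d_img ; tool z of pick: -cos(phi0)Z - sin(phi0)d , phi=phi0+90
    h=np.array([np.cos(yaw),np.sin(yaw),0]); dn=-h   # old d heading
    z=np.cos(phi)*-Z+np.sin(phi)*h; return z,quat(z,s*np.cross(Z,dn))
E
python3 - <<'E'
from geo import *
print(F,c,d,np.linalg.norm(w[1]-w[0]),np.linalg.norm(w[3]-w[0]))
for n,z,p in [('tin',52,None)]:
    pass
print('weight',onz('side',np.array([494,250])/1.5625,45),'tin',onz('side',np.array([546,355])/1.5625,52), 'tin sc',onz('scene',np.array([245,340])/1.5625,52),'brush',onz('side',np.array([[525,450],[550,490],[600,580]])/1.5625,5).round())
r=np.radians
for s in (1,-1):
    for p0 in (-60,-45,-30,-15,0):
        z,q=pick(r(p0),s); t=F+19*z
        a=bot.solve_ik(t,q); b=bot.solve_ik(t-100*z,q) 
        if a is None or b is None: print(s,p0,'no pick'); continue
        for yaw in range(-180,180,30):
            z,q=place(r(p0+90),s,r(yaw)); t=CUP+6*Z+19*z; e=bot.solve_ik(t,q); f=bot.solve_ik(t+60*Z,q); g=bot.solve_ik(t-80*z,q)
            if e is not None and f is not None and g is not None: print(s,p0,yaw,a.round(2),e.round(2))
E
```

```text
[ 582.39897312 -292.2218525    45.        ] [0.22962385 0.97327945 0.        ] [ 0.97327945 -0.22962385  0.        ] 58.22055324675487 11.065514316392479
weight [[773.93663923  86.8405634   45.        ]] tin [[ 769.84153547 -131.41205611   52.        ]] tin sc [[ 776.12955891 -120.78685775   52.        ]] brush [[ 706. -236.    5.]
 [ 716. -294.    5.]
 [ 729. -404.    5.]]
1 -60 -180 [-0.98  0.54 -0.64 -2.17 -0.79  1.2 ] [ 0.22  0.65 -0.01 -0.11 -1.43 -1.75]
1 -60 -150 [-0.98  0.54 -0.64 -2.17 -0.79  1.2 ] [ 0.35  0.62 -0.15  0.09 -1.32 -1.44]
1 -60 -120 [-0.98  0.54 -0.64 -2.17 -0.79  1.2 ] [ 0.47  0.55 -0.38  0.31 -1.11 -1.2 ]
1 -60 -90 [-0.98  0.54 -0.64 -2.17 -0.79  1.2 ] [ 0.53  0.44 -0.67  0.61 -0.85 -1.03]
1 -60 -60 [-0.98  0.54 -0.64 -2.17 -0.79  1.2 ] [ 0.39  0.31 -0.98  1.23 -0.55 -1.02]
1 -60 30 [-0.98  0.54 -0.64 -2.17 -0.79  1.2 ] [ 0.09  0.24 -0.54 -0.62 -0.37  2.54]
1 -60 90 [-0.98  0.54 -0.64 -2.17 -0.79  1.2 ] [-0.09  0.46 -0.17 -0.6  -1.08 -2.72]
1 -60 120 [-0.98  0.54 -0.64 -2.17 -0.79  1.2 ] [-0.02  0.56 -0.03 -0.46 -1.3  -2.4 ]
1 -60 150 [-0.98  0.54 -0.64 -2.17
[... 4197 characters left out ...]
 0.28  0.17 -2.21  1.68]
-1 0 -120 [-0.17  0.5  -0.27  0.   -0.8   1.51] [ 0.58  1.1  -0.13  0.5  -1.87  1.73]
-1 0 -90 [-0.17  0.5  -0.27  0.   -0.8   1.51] [ 0.72  0.99 -0.6   0.85 -1.56  1.56]
-1 0 0 [-0.17  0.5  -0.27  0.   -0.8   1.51] [-0.76  1.39 -0.92 -2.24 -2.08  2.13]
-1 0 30 [-0.17  0.5  -0.27  0.   -0.8   1.51] [-0.82  0.98 -0.56 -1.79 -1.56  1.54]
-1 0 60 [-0.17  0.5  -0.27  0.   -0.8   1.51] [-0.68  0.91 -0.2  -1.43 -1.64  1.11]
-1 0 90 [-0.17  0.5  -0.27  0.   -0.8   1.51] [-0.5   0.99  0.15 -1.19 -1.9   0.9 ]
-1 0 120 [-0.17  0.5  -0.27  0.   -0.8   1.51] [-0.3   1.1   0.46 -0.99 -2.2   0.84]
-1 0 150 [-0.17  0.5  -0.27  0.   -0.8   1.51] [-0.08  1.2   0.65 -0.74 -2.45  0.96]
```

```bash
python3 - <<'E'
from geo import *
r=np.radians; s=1; p0=-15
z,q=pick(r(p0),s); t=F+19*z
z2,q2=place(r(p0+90),s,r(90)); t2=CUP+6*Z+19*z2
for a,b in [(t,q),(t+110*Z,q),(t2+90*Z,q2),(t2+30*Z,q2),(t2,q2),(t2-90*z2,q2)]: print(bot.solve_ik(a,b).round(2))
bot.move_ptp(t+110*Z,q)
bot.line_to(t,120); bot.pause(.2)
e=t-bot.read_state()['tcp_pos']; print('err',e)
bot.move_gripper(56,30); st=bot.read_state(); print(st['width'],st['finger_force'],st['tcp_pos']-t,st['contact_force'])
bot.line_to(t+110*Z,150)
bot.move_ptp(t2+90*Z,q2)
bot.line_to(t2+30*Z,150); bot.pause(.2)
st=bot.read_state(); print(st['t'],st['width'],st['finger_force'],st['tcp_pos']-t2,st['contact_force'])
im=np.hstack([bot.camera("side")[100:300,150:350],bot.camera("scene")[100:300,150:350]]); cv2.imwrite("pics/m3.png",cv2.resize(im,None,fx=2,fy=2)[...,::-1])
E
```

```text
[-0.16  0.4  -0.51  0.05 -0.4  -1.69]
[-0.15  0.26 -0.39  0.03 -0.65 -1.67]
[-0.46  0.71  0.09 -1.08 -1.77 -2.41]
[-0.45  0.8   0.09 -1.07 -1.72 -2.33]
[-0.45  0.84  0.09 -1.07 -1.7  -2.29]
[-0.55  0.85  0.2  -1.01 -1.82 -2.34]
err [-0.4776385   0.09772081 -0.90011789]
57.74775814135171 29.999108612537384 [0.02087415 0.00828339 0.0178462 ] [-0.15491675  0.23081415  0.61046436]
11.95 57.52884937047658 29.998872578144073 [ 0.40357758 -0.19013767 31.11655725] [-0.45067838 -0.37444887  0.26547309]
```

View pics/m3.png

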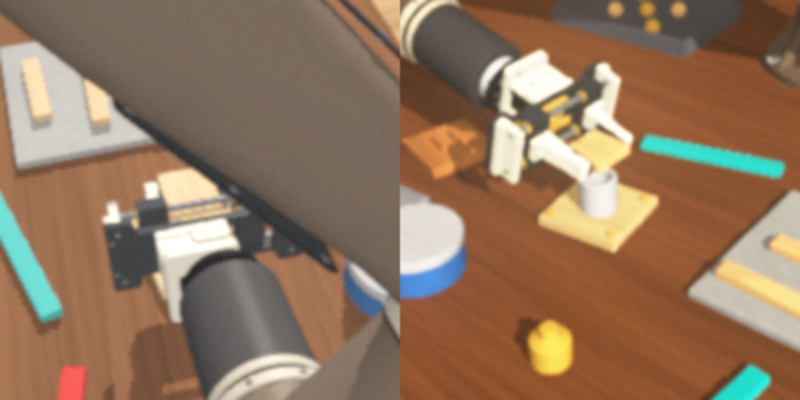

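The foot is held flat face up, boss down, directly above the cup post (scene crop around (600,150), post at (600,185)). I'll insert it under force watch.

```bash
python3 - <<'E'
from geo import *
r=np.radians; s=1; p0=-15
z2,q2=place(r(p0+90),s,r(90)); t2=CUP+6*Z+19*z2
f0=bot.read_state()['contact_force']
for dz in [15,12,9,6,4,2.5,1.5,.5,-.5,-1.5,-2.5]:
    bot.line_to(t2+dz*Z,40); st=bot.read_state(); f=st['contact_force']-f0
    print(dz,(st['tcp_pos']-t2).round(2),f.round(1),st['width'].round(2))
    if abs(f[2])>8 or np.linalg.norm(f)>14: break
print(st['t'])
E
```

```text
Traceback (most recent call last):
AttributeError: 'float' object has no attribute 'round'
```

```bash
python3 - <<'E'
from geo import *
r=np.radians; s=1; p0=-15
z2,q2=place(r(p0+90),s,r(90)); t2=CUP+6*Z+19*z2
f0=bot.read_state()['contact_force']; print(f0)
for dz in [12,9,6,4,2.5,1.5,.5,-.5,-1.5,-2.5]:
    bot.line_to(t2+dz*Z,40); st=bot.read_state(); f=st['contact_force']-f0
    print(dz,(st['tcp_pos']-t2).round(2),f.round(1))
    if abs(f[2])>8 or np.linalg.norm(f)>14: break
print(st['t'],st['width'])
E
```

```text
[ 0.3614617   0.61426738 -0.5064272 ]
12 [-0.03  0.03 11.9 ] [0.1 0.4 0.1]
9 [-0.08  0.04  8.85] [ 0.1 -0.2 -0.4]
6 [-0.08  0.03  5.8 ] [-0.2 -0.   1. ]
4 [-0.05  0.06  3.88] [ 0.6 -1.6  0.5]
2.5 [-0.04  0.01  2.43] [-0.3 -0.6  0. ]
1.5 [-0.03  0.03  1.46] [-0.6 -0.6  1.1]
0.5 [ 0.06 -0.04  0.5 ] [-0.1 -1.4 -0.1]
-0.5 [ 0.05 -0.03  0.43] [-0.6 -2.   4.9]
-1.5 [ 0.02 -0.05  0.38] [-0.9 -3.  10.9]
14.825 57.57612572166923
```

```bash
python3 - <<'E'
from geo import *
from bars import bars
r=np.radians; s=1; p0=-15
z2,q2=place(r(p0+90),s,r(90)); t2=CUP+6*Z+19*z2
bot.line_to(t2+.3*Z,40); bot.move_gripper(84); 
bot.line_to(t2-85*z2,200); bot.line_to(t2-85*z2+120*Z,250)
q=D['cup'][1]; bot.move_ptp([638.7,-10.2,230],q); bot.pause(.2); st=bot.read_state()
T=(st['tcp_pos'],st['eef_rot']); im=bot.camera('wrist'); cv2.imwrite('pics/w_seat.png',im[...,::-1])
D['seat']=(*T,im)
bot.move_ptp([540,281,200],q); bot.pause(.2); st=bot.read_state(); im2=bot.camera('wrist'); D['bars2']=(st['tcp_pos'],st['eef_rot'],im2)
for b in bars(im2,D['bars2'][:2]): print(b)
pickle.dump(D,open('D.pkl','wb')); print(st['t'])
# foot top z=72
m,cs=comps(im,(10,50,120),(28,175,255),800)
for k in cs: print(k[:,0].mean(0),cv2.minAreaRect(onz('wrist',k[:,0],72,T)[:,:2].astype(np.float32)))
o=np.hstack([im[20:200,150:350],im2[0:180,130:330]]); cv2.imwrite("pics/m4.png",cv2.resize(o,None,fx=2,fy=2)[...,::-1])
for n,hd in [('+',90),('-',-90)]:
    qd=quat(-Z,np.array([-np.sin(r(hd)),np.cos(r(hd)),0])@np.eye(3)*-1)
    print(n,R.from_quat(qd).apply([1,0,0]).round(2),[None if (a:=bot.solve_ik(p,qd)) is None else a.round(2) for p in ([569,260,14],[415,269,14],[563,-30,74],[563,-30,150])])
for hd in (0,180):
    qd=quat(-Z,-np.array([-np.sin(r(hd)),np.cos(r(hd)),0])); a=bot.solve_ik([563,-30,90],qd); print(hd,a)
E
```

```text
(array([569.36248779, 260.16348267]), [24.97649574279785, 200.32167053222656], np.float32(1.5776227))
(array([491.53475952, 262.7852478 ]), [24.63147735595703, 160.15980529785156], np.float32(1.5682088))
(array([414.32171631, 269.0473938 ]), [25.144594192504883, 120.05387115478516], np.float32(1.6357772))
19.625
[326.07390917 294.24487979] ((770.6310424804688, 132.69790649414062), (55.54818344116211, 496.3077697753906), 14.135931015014648)
[438.82716049 161.42798354] ((568.7371215820312, 219.7079620361328), (22.561126708984375, 179.26828002929688), 0.20003336668014526)
[459.08421053 112.86315789] ((501.59686279296875, 221.99166870117188), (145.3435821533203, 23.290746688842773), 89.76824188232422)
[20.54794521 75.47488584] ((576.9850463867188, -349.9576416015625), (63.41686248779297, 101.02696990966797), 7.04148006439209)
[475.55102041  67.53741497] ((435.1805114746094, 226.70416259765625), (24.477785110473633, 111.13052368164062), 3.739521026611328)
[254.44023569 110.75308642] ((572.735595703125, -37.93353271484375), (339.351806640625, 823.4445190429688), 14.732041358947754)
+ [0. 1. 0.] [array([ 0.74,  0.48, -0.34,  0.  , -0.75,  2.4 ]), array([ 0.97,  0.32, -0.64,  0.  , -0.62,  2.17]), array([ 0.29,  0.32, -0.43,  0.  , -0.82,  2.85]), array([ 0.29,  0.24, -0.34,  0.  , -0.99,  2.85])]
- [ 0. -1.  0.] [array([ 0.74,  0.48, -0.34,  0.  , -0.75, -0.74]), array([ 0.97,  0.32, -0.64,  0.  , -0.62, -0.97]), array([ 0.29,  0.32, -0.43,  0.  , -0.82, -0.29]), array([ 0.29,  0.24, -0.34,  0.  , -0.99, -0.29])]
0 [ 0.2938858   0.30502527 -0.41181738  0.         -0.85395367  1.27691053]
180 [ 0.2938858   0.30502527 -0.41181738  0.         -0.85395367 -1.86468212]
```

View pics/m4.png

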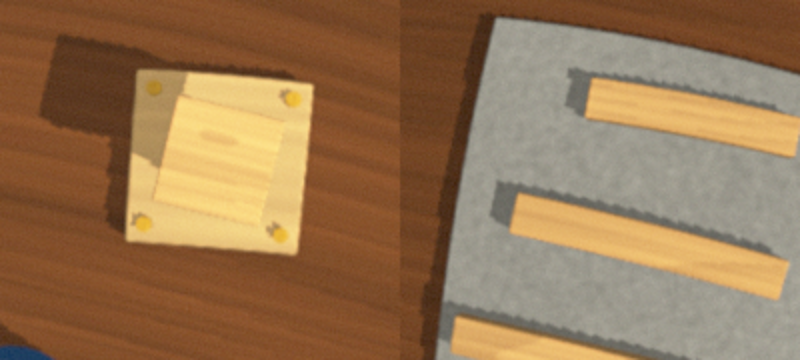

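The block sits level and square in the cup, flat face up (crop corners (180,95), (285,120), (262,222), (155,200)). All three bars are cleanly visible.

```bash
cat > pp.py <<'E'
from geo import *
T=D['seat'][:2]
kk=onz('wrist',np.array([[180,95],[285,120],[262,222],[155,200]])/2-.25+[150,20],72,T)
B=kk.mean(0)[:2]
def qh(h): return quat(-Z,-np.array([-np.sin(h),np.cos(h),0]))
def pickplace(p,hp,b,hb,zbot,op=48):
    q=qh(hp); P=np.array([*p,14.]); Q=np.array([*b,zbot+2.3]); q2=qh(hb)
    bot.move_ptp(P+90*Z,q); bot.move_gripper(op); bot.line_to(P+.3*Z,130); bot.pause(.15)
    bot.move_gripper(22,25); st=bot.read_state(); print('grip',st['width'],st['finger_force'],(st['tcp_pos']-P).round(2))
    bot.line_to(P+140*Z,200)
    bot.move_ptp(Q+70*Z,q2); bot.line_to(Q+8*Z,120); bot.pause(.3); f0=bot.read_state()['contact_force']
    for dz in (4,2,1,.3,-.4,-1.1,-1.8,-2.5):
        bot.line_to(Q+dz*Z,30); st=bot.read_state(); f=st['contact_force']-f0
        if f[2]>4: break
    print('place',dz,(st['tcp_pos']-Q).round(2),f.round(1),st['width'])
    bot.line_to(st['tcp_pos']*[0,0,1]+[*b,0],20) if False else None
    bot.move_gripper(op); bot.line_to(Q+90*Z,180); print(bot.read_state()['t'])
E
python3 - <<'E'
from pp import *
e=kk[1]-kk[0]+kk[2]-kk[3]; print(B,np.linalg.norm(np.roll(kk,-1,0)-kk,axis=1).round(1),np.degrees(np.arctan2(e[1],e[0])))
b=(B+CUP[:2])/2; print(b)
pickplace((569.3,260.17),1.577-np.pi,b,-np.pi/2,72)
q=D['cup'][1]; bot.move_ptp([638.7,-10.2,230],q); bot.pause(.2); st=bot.read_state()
im=bot.camera('wrist'); D['long']=(st['tcp_pos'],st['eef_rot'],im); pickle.dump(D,open('D.pkl','wb'))
print(st['t']); cv2.imwrite("pics/m5.png",cv2.resize(np.hstack([im[0:230,130:390],bot.camera('scene')[100:330,150:410]]),None,fx=1.5,fy=1.5)[...,::-1])
from bars import bars
for x in bars(im,D['long'][:2],84): print(x)
E
```

```text
[561.94126153 -28.8581529 ] [56.3 55.8 57.9 57.4] 91.4718437824579
[562.47063076 -29.52907645]
grip 23.83993499731443 25.000221133232117 [0.01 0.   0.36]
place -0.4 [0.14 0.02 0.05] [-2.7  0.1  5. ] 23.624877830047534
28.8083
30.2
(array([503.87277222, 214.51559448]), [21.926721572875977, 134.30288696289062], np.float32(1.5677769))
(array([439.85534668, 217.94755554]), [22.970001220703125, 104.37297058105469], np.float32(1.6373103))
```

View pics/m5.png

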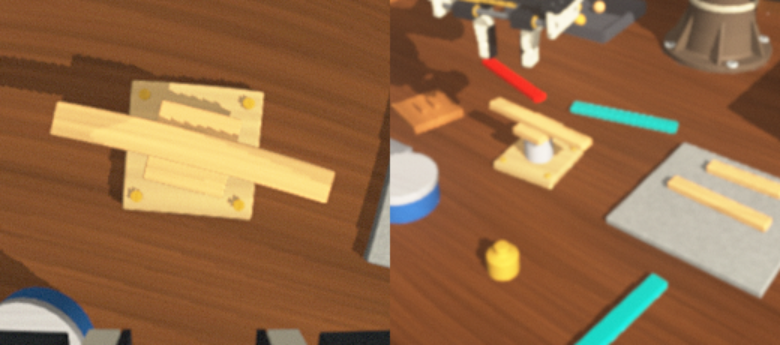

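The long bar lies flat across the block (wrist crop corners (58,101), (335,172), (328,203), (51,133)), and nothing else has moved. Mid bar next.

```bash
python3 - <<'E'
from pp import *
w=onz('wrist',np.array([[58,101],[335,172],[328,203],[51,133]])/1.5-.17+[130,0],84,D['long'][:2]); L=w.mean(0)[:2]; v=w[1]+w[2]-w[0]-w[3]
print('long',L,np.linalg.norm(v)/2,np.degrees(np.arctan2(v[1],v[0])))
b=(B+CUP[:2])/2
pickplace((491.5,262.85),1.568-np.pi,b,np.pi,84)
q=D['cup'][1]; bot.move_ptp([638.7,-10.2,230],q); bot.pause(.2); st=bot.read_state()
im=bot.camera('wrist'); D['mid']=(st['tcp_pos'],st['eef_rot'],im); pickle.dump(D,open('D.pkl','wb'))
print(st['t']); cv2.imwrite("pics/m6.png",cv2.resize(np.hstack([im[0:230,130:390],bot.camera('scene')[100:330,150:410]]),None,fx=1.5,fy=1.5)[...,::-1])
E
```

```text
long [562.34757461 -28.51265344] 199.3774369539629 89.86161631085301
grip 23.565678464927473 25.00012904405594 [0.03 0.04 0.39]
place -0.4 [0.1  0.02 0.06] [-2.1  1.4  5.6] 24.054468211563123
38.9
39.5667
```

View pics/m6.png

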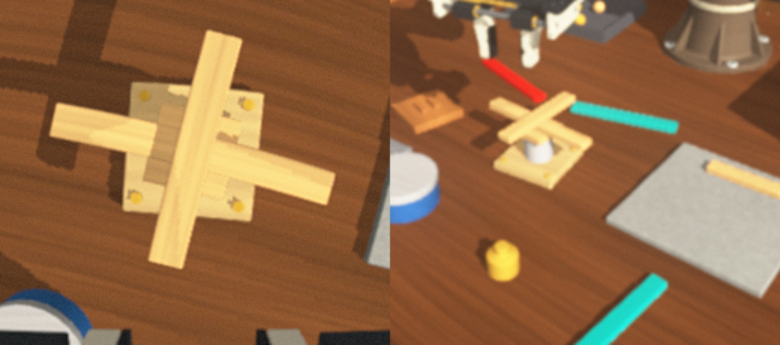

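The mid bar lies across the long one at right angles (crop corners (208,31), (241,39), (183,267), (149,260)). Short bar next.

```bash
python3 - <<'E'
from pp import *
w=onz('wrist',np.array([[208,31],[241,39],[183,267],[149,260]])/1.5-.17+[130,0],96,D['mid'][:2]); v=w[2]+w[3]-w[0]-w[1]
print('mid',w.mean(0),np.linalg.norm(v)/2,np.degrees(np.arctan2(v[1],v[0])))
b=(B+CUP[:2])/2
pickplace((414.5,269.05),1.636-np.pi,b,-np.pi/2,96)
q=D['cup'][1]; bot.move_ptp([638.7,-10.2,250],q); bot.pause(.2); st=bot.read_state()
im=bot.camera('wrist'); D['short']=(st['tcp_pos'],st['eef_rot'],im); pickle.dump(D,open('D.pkl','wb'))
print(st['t']); cv2.imwrite("pics/m7.png",cv2.resize(np.hstack([im[0:230,130:390],bot.camera('scene')[100:330,150:410]]),None,fx=1.5,fy=1.5)[...,::-1])
E
```

```text
mid [561.63604215 -28.21154897  96.        ] 157.8972979075985 0.12473671594415342
grip 24.030716703026275 25.000328421592712 [-0.02  0.06  0.38]
place -0.4 [ 0.1  -0.01  0.07] [-0.4  1.8  4.6] 23.595375501534047
48.525
49.9167
```

View pics/m7.png

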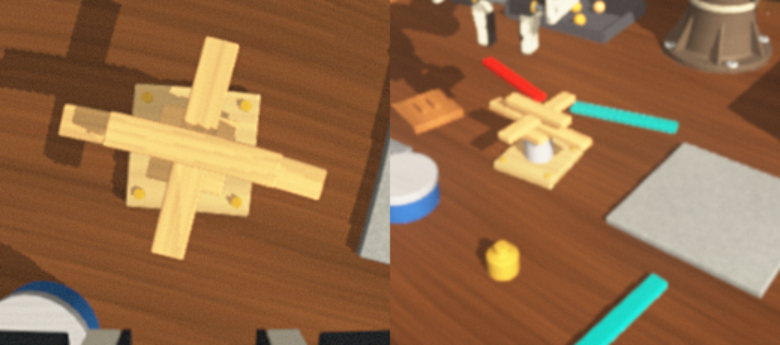

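The short bar sits centred on top, parallel to the long bar. The tower stands free, and the tin and the weight are where they were (the brush is outside this view; the arm stayed clear of it).

```bash
python3 -c "
from plant import bot
print(bot.close_job())"
```

```text
the job is handed in; nothing more can be done
None
```

The job is handed in at about 50 s: the foot block is seated boss-down in the cup and the long, mid and short bars are stacked crosswise on it, each centred to within about 2 mm by camera; the final views show the tower standing free and the tin and weight unmoved, while the brush was outside those views.

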